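# Bring the tall sample cup under the dosing tip and start the titrator

### The job

Push on the bars of the star handle to turn the sample turntable until the tall cup stands centred under the dosing tip, then let go and, only then, press the round start key on the titrator console all the way down and release it. Do not touch the cups, which stay standing in their places; nothing is picked up, and the other things on the bench stay where they are.

Things in the scene. Friction and masses are not known exactly. Their poses are not given: they have to be found in the camera images.
- turntable: Sample turntable: level dark grey disc, 284 mm across, top 42 mm above the bench, turning either way without stops about an upright axis. Origin on the axis at bench height; frame turns with the disc, z up. Four cup places at 0, 90, 180, 270 degrees from its x axis, 105 mm from the axis. It coasts little and friction holds it where left; 2 to 4 N at 60 mm out on a bar turns it.
- star: Star handle on the turntable's hub, turning with it; same origin and axes. Four level round steel bars, 12 mm thick, centred 160 mm above the bench, at 45, 135, 225, 315 degrees (midway between the cups), reaching 80 mm from the axis to 16 mm ball ends. Hub radius 19 mm, top 180 mm high. All cups end below the bars (tall one 127 mm above the bench).
- dosing_tip (a point): Lower end of the black dosing tip, 142 mm above the bench, 105 mm from the turntable's axis, on the side away from the robot; it does not turn with the disc. A white dosing head, 28 mm wide, hangs above it (195 to 265 mm above the bench) from a steel rod 172 mm from the axis on the same side, up to 274 mm high.
- tall_cup_mid (a point): Centre, half-way up, of the tall white open sample cup: 44 mm across, 85 mm high, loose, standing on the disc between four thin pins (1 mm play). It starts at one of the cup places to the side of the dosing tip, left or right.
- tall_cup: The tall cup again; origin at the centre of its underside, z up.
- cup_a: A short white cup, 44 mm across, 45 mm high, loose in its place on the disc; origin at the centre of its underside. The other two short cups are alike.
- cup_b: Short cup, as cup_a.
- cup_c: Short cup, as cup_a.
- start_top (a point): Centre of the top face of the round grey start key, 32 mm across, the only large key, on the flat front ledge of the white titrator console (180 x 200 mm, ledge 45 mm high). Behind it, away from the robot, the screen housing begins 48 mm from the key's centre, 75 mm high. Press it straight down.
- start (a joint): Travel of the start key: 0 up, 0.006 m fully down; a spring returns it, fully down takes 5 N.
- marker: Bystander: marker pen, 130 mm long, lying on the bench in front of the turntable.
- weigh_dish: Bystander: square white weighing dish, 75 mm, 18 mm high.
- jar: Bystander: amber glass jar, 60 mm across, 75 mm high.
- white_bottle: Bystander: white bottle, 68 mm across, 170 mm high.
- dark_bottle: Bystander: black bottle with a blue cap, 90 mm across, 220 mm high.
- beaker: Bystander: glass beaker, 68 mm across, 85 mm high.
- spatula: Bystander: spatula, 190 mm long, lying on the bench.
Things that resemble listed ones, but are neither listed nor needed, are in the scene too. Leave any pink or yellow look-alike of the tall_cup alone.

How it is judged:
By the outcome, as a careful person would: the job done as asked, in the order asked, and still so for the second after the job is handed in, with the robot touching nothing.
It also fails if it takes over 54 s, if anything falls off the work surface, if the arm or the gripper's body presses on something with over 40 N, if the wrist force passes 120 N, or if a joint passes its speed limit or range.

### The arm

A 7-joint arm with a two-finger parallel gripper is mounted at the origin on the work surface. World frame = base frame: x ahead of the robot, y to its left, z up, the work surface at z = 0. Lengths are in m, angles in rad, forces in N, time in s.
With the tool pointing down it reaches from about 0.4 to 0.85 m from the base axis. Payload 10.4 kg.
Tool frame: the origin (TCP) lies between the finger pads; the fingertips stand 11 mm ahead of it and the grasp point (between the pads) lies 8 mm behind it (tip_reach is the distance from the TCP to the fingertips, in m); z points along the fingers, y is the line along which they close (so a half turn about z gives the same grasp; the last joint's range is limited). The gripper opens to 85 mm and grips with 20 to 120 N. Pads are 22 mm wide; open, the fingers measure 114 mm over their backs; the gripper's body (76 mm by 85 mm) begins 54 mm behind the grasp point. The pads swing forward as they close: fully open they stand 13 mm farther back than shut.
Start: joints at [-1.199, 0.332, -0.065, 1.46, 0.022, 1.35, -0.088], TCP at [0.24, 0.577, 0.242] pointing down, gripper open.
Joint ranges: [-2.6, 2.6], [-0.5, 2.12], [-1.47, 1.34], [0.16, 2.42], [-1.27, 4.41], [0.06, 2.06], [-2.6, 2.6]. Speed limits (rad/s): [2.22, 2.22, 2.79, 2.79, 3.14, 3.14, 3.14].

### API

Orientations are given as a unit quaternion [x, y, z, w].
In Python, from workcell import * gives the robot as it stands.
- The arm moves only by the shell command python3 -m inch 'ROWS' [OPENING] [FORCE]. ROWS is JSON, a list of rows, each an object with "slide": the shift along the world's x, y, z in m, a list of three; "yaw": the turn about the world's z in rad. A call has 1 to 20 rows; each row is the pose to reach, as a shift and turn from the pose commanded when the call began; what a row does not reach only later rows make up. A row lasts 1/12 s, in which the tool goes at most 41.7 mm and 7.16 degrees, less where a joint would pass 70% of its speed; a pose out of reach is approached as far as the arm can. A call with a gripper value outside its range is refused whole. OPENING is the closure in counts, from 0 (fully open) to 255 (shut), set as the call begins (- or left out, the last holds). The fingers move at their own pace and stop on an object; FORCE is the grip in N (left out, the last holds). Time passes only in rows, so rows that repeat a pose let the fingers close. It gives the time, the measured TCP pose, the force, the opening and the grip force at its end, in the units of the state.
- get_obs(): the state, without advancing time (a new reading comes with each control period).
- camera(name): name is "scene" or "top"; returns a dict with "frame" (480x640x3 uint8, red, green, blue), "fx", "fy", "cx", "cy" (pixels), "extrinsics" (4x4, takes a point from world to camera coordinates). Camera axes: x right, y down, z forward; pixel columns grow to the right and rows downward; lengths in m; the calibration is good to about 2 mm. A picture is of the moment at which its call begins. There is no depth.
- hand_in(): hands the job in; it is judged then, once.
The state is a dict: "clock": time; "joint_pos": joint angles; "joint_velocities": joint speeds; "tau": joint torques, N m; "position": TCP position; "ee_rot": TCP orientation; "ft_force": force on the tool from outside, world axes, zero at the start; "torque": the same for the moment, N m; "grip_width": opening from 0.0 (shut) to 1.0 (fully open); "grasp_force": force on a finger pad.
Only numpy, scipy, OpenCV 4.12 (cv2) and the standard library are available. Lean on these libraries where they do the work, as an engineer would, in place of code of your own. Each camera call takes 0.05 s, during which the arm holds its last target. There are 200 camera calls.

## Working session

There is one attempt and no reset: what is moved stays moved. The work goes in short steps, Python scripts to look and compute and a shell command to move; the robot and the scene stay as the last step left them, time stands still between calls to the robot, and variables do not carry over. Pictures are saved under pics/ and viewed, at most 10 in all, crops included, and the job is handed in when it is done.

```bash
mkdir -p pics; cat > h.py <<'E'
from workcell import *
import numpy as np, cv2
def snap(n,f):
    c=camera(n); cv2.imwrite('pics/'+f,c['frame'][:,:,::-1]); np.savez('pics/'+n,**c); return c
def ray(c,u,v,z):
    E=np.array(c['extrinsics']);R=E[:3,:3];o=-R.T@E[:3,3]
    d=R.T@np.array([(u-c['cx'])/c['fx'],(v-c['cy'])/c['fy'],1]); return o+d*(z-o[2])/d[2]
def proj(c,p):
    E=np.array(c['extrinsics']);q=E[:3,:3]@np.array(p)+E[:3,3]
    return np.array([c['fx']*q[0]/q[2]+c['cx'],c['fy']*q[1]/q[2]+c['cy']])
E
python3 - <<'E'
from h import *
for n in('scene','top'):
    c=snap(n,n+'0.png');E=np.array(c['extrinsics']);print(n,c['fx'],-E[:3,:3].T@E[:3,3],E[:3,:3].round(2).tolist())
o=get_obs();print({k:np.round(o[k],3).tolist() for k in o})
E
```

```text
scene 462.87455868348314 [1.14731015 0.88900699 0.7841175 ] [[-0.81, 0.59, 0.02], [0.31, 0.45, -0.84], [-0.5, -0.67, -0.55]]
top 459.3479543694186 [0.38530262 0.05334391 1.1564335 ] [[-0.03, -1.0, -0.01], [-0.99, 0.03, -0.13], [0.13, 0.01, -0.99]]
{'clock': 0.1, 'joint_pos': [-1.199, 0.333, -0.065, 1.461, 0.022, 1.35, -0.089], 'joint_velocities': [0.0, -0.001, 0.001, -0.003, -0.001, 0.001, 0.001], 'tau': [0.001, -62.674, 0.049, -39.243, 0.016, 0.007, 0.0], 'position': [0.24, 0.577, 0.242], 'ee_rot': [0.196, 0.981, -0.001, -0.0], 'ft_force': [0.125, 0.215, 0.315], 'torque': [-0.014, -0.008, -0.019], 'grasp_force': 0.0, 'grip_width': 0.999}
```

View pics/top0.png

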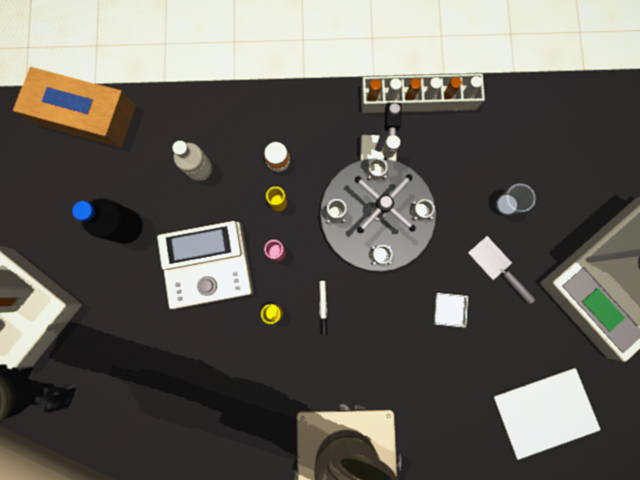

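View pics/scene0.png

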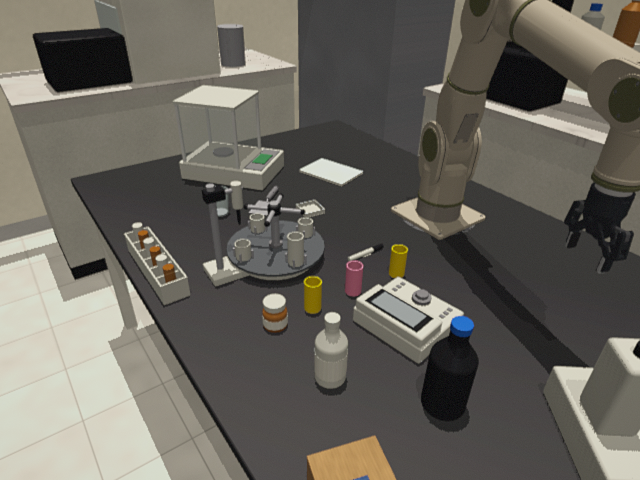

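The top view shows the turntable near (378,213), with bars at about 45° and ball ends near (358,180), (409,178), (360,226), (412,228). The dosing head is at (392,143) and the key at (207,285). The scene view shows the tall cup at (295,249), which is the +y (left) place, (336,209) in the top view. The disc therefore has to turn clockwise by about 90°.

```bash
python3 - <<'E'
from h import *
c=dict(np.load('pics/top.npz'));f=c['frame'];g=cv2.cvtColor(f,cv2.COLOR_RGB2GRAY)
m=((g>40)).astype(np.uint8);m[:,:300]=0;m[:,450:]=0;m[:155]=0;m[285:]=0
m=cv2.morphologyEx(m,cv2.MORPH_CLOSE,np.ones((5,5)))
cs,_=cv2.findContours(m,0,1);k=max(cs,key=cv2.contourArea)
pts=k[:,0,:].astype(float);w=np.array([ray(c,u,v,.042)[:2] for u,v in pts if v>190])
A=np.c_[2*w,np.ones(len(w))];s=np.linalg.lstsq(A,(w**2).sum(1),rcond=None)[0];r=np.sqrt(s[2]+s[:2]@s[:2]);print('axis',s[:2],r)
ax=s[:2]
print('hub top', ray(c,386,203,.18))
for u,v in((358,180),(409,178),(360,226),(412,228)):
    p=ray(c,u,v,.16)[:2]-ax;print('ball',p,np.hypot(*p),np.degrees(np.arctan2(p[1],p[0])))
for n,u,v,z in(('L',336,209,.127),('R',424,209,.087),('far',377,168,.087),('near',381,255,.087)):
    p=ray(c,u,v,z)[:2]-ax;print(n,p,np.hypot(*p),np.degrees(np.arctan2(p[1],p[0])))
print('key',ray(c,207,285,.052),'head',ray(c,392,143,.265))
a=cv2.resize(f[120:290,300:460],None,fx=3.5,fy=3.5,interpolation=2)
b=cv2.resize(f[210:320,150:260],None,fx=3,fy=3,interpolation=2)
s2=np.load('pics/scene.npz')['frame'];d=cv2.resize(s2[265:345,340:480],(420,240),interpolation=2)
o=np.zeros((600,800,3),np.uint8);a=cv2.resize(a,(470,500));o[:500,:470]=a;o[:330,470:800]=b;o[340:580,475:800]=d[:,:325]
cv2.imwrite('pics/crop.png',o[:,:,::-1])
E
```

```text
axis [ 0.56326291 -0.08596919] 0.1906907964798523
hub top [ 0.58314778 -0.09649391  0.18      ]
ball [0.07772059 0.04609558] 0.09036200732929209 30.67190662046058
ball [ 0.07901914 -0.06725518] 0.1037655248971729 -40.4019446065591
ball [-0.02577847  0.04572685] 0.05249261196718424 119.41208936036902
ball [-0.03337074 -0.06780696] 0.07557374334413161 -116.20379641120459
L [0.01993254 0.09568724] 0.0977412629887526 78.23303058661756
R [ 0.02176927 -0.1137286 ] 0.1157933336868016 -79.16385020435762
far [ 0.12457571 -0.00729046] 0.12478885446980026 -3.349261096630628
near [-0.08439166 -0.00736587] 0.0847125033869308 -175.01175542002883
key [0.42121432 0.3214712  0.052     ] head [ 0.68825847 -0.10123369  0.265     ]
```

View pics/crop.png

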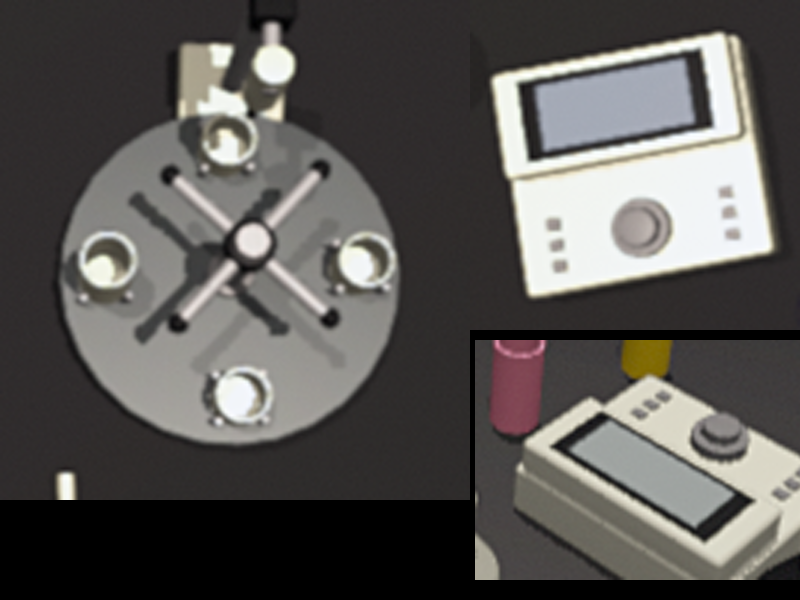

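The crop shows ball ends at crop (171,174), (320,168), (178,323), (331,317), the disc centre near crop (230,280), and the key as a small cap on a skirt. The cap is at top-view pixel (206,284.3) and scene pixel (421,294.7).

```bash
python3 - <<'E'
from h import *
c=dict(np.load('pics/top.npz'));s=dict(np.load('pics/scene.npz'))
P=np.array([[171,174],[320,168],[178,323],[331,317]])/2.94+[300,120]
B=np.array([ray(c,u,v,.16)[:2] for u,v in P]);ax=B.mean(0);print('axis',ax,'disc',ray(c,378.3,215.2,.042))
for b in B: d=b-ax;print(b,np.hypot(*d),np.degrees(np.arctan2(d[1],d[0])))
for n,q,z in(('L',(107,260),.127),('R',(366,260),.087),('far',(229,139),.087),('near',(242,394),.087)):
    p=ray(c,300+q[0]/2.94,120+q[1]/2.94,z)[:2]-ax;print(n,p,np.hypot(*p),np.degrees(np.arctan2(p[1],p[0])))
h=ray(c,300+273/2.94,120+65/2.94,.265)[:2]-ax;print('head',h,np.hypot(*h),np.degrees(np.arctan2(h[1],h[0])))
def tri(a,b):
    M=[];r=[]
    for k,(u,v) in((c,a),(s,b)):
        o=ray(k,u,v,0);d=ray(k,u,v,1)-o;d/=np.linalg.norm(d);Q=np.eye(3)-np.outer(d,d);M.append(Q);r.append(Q@o)
    return np.linalg.lstsq(np.vstack(M),np.hstack(r),rcond=None)[0]
k=tri((206,284.3),(421.3,294.7));print('key',k,proj(c,k),proj(s,k))
E
```

```text
axis [ 0.58655488 -0.09736539] disc [ 0.58110991 -0.09733507  0.042     ]
[ 0.64283298 -0.04030833] 0.08014195401196458 45.39379449758595
[ 0.64424448 -0.15298187] 0.08013290502942 -43.95179255570028
[ 0.52889429 -0.04109592] 0.08056672767257184 135.6995666406652
[ 0.53024778 -0.15507545] 0.08062841322795347 -134.29502404154024
L [-0.00207747  0.1061428 ] 0.10616312703813997 91.1212726895402
R [-0.00020049 -0.10356503] 0.10356522549270639 -90.11091700039212
far [0.10299677 0.00189748] 0.10301424874301311 1.0554266828738672
near [-0.10545976  0.00086677] 0.10546332127458687 179.52910108817804
head [ 0.10350783 -0.00567764] 0.10366343337825505 -3.139660078536603
key [0.42205522 0.32275019 0.05941186] [205.71130457 284.57796754] [420.91486407 294.69943159]
```

```bash
python3 -m inch '[{"slide":[0.02,-0.03,0.03],"yaw":0},{"slide":[0.04,-0.07,0.05],"yaw":0},{"slide":[0.06,-0.11,0.05],"yaw":0},{"slide":[0.08,-0.145,0.05],"yaw":0},{"slide":[0.10,-0.18,0.05],"yaw":0},{"slide":[0.12,-0.215,0.05],"yaw":0},{"slide":[0.14,-0.25,0.05],"yaw":0},{"slide":[0.16,-0.285,0.05],"yaw":0},{"slide":[0.18,-0.32,0.05],"yaw":0},{"slide":[0.19,-0.36,0.05],"yaw":-0.04},{"slide":[0.20,-0.40,0.05],"yaw":-0.08},{"slide":[0.21,-0.44,0.05],"yaw":-0.12},{"slide":[0.22,-0.48,0.05],"yaw":-0.16},{"slide":[0.24,-0.515,0.05],"yaw":-0.2},{"slide":[0.255,-0.55,0.05],"yaw":-0.24},{"slide":[0.27,-0.59,0.05],"yaw":-0.28},{"slide":[0.28,-0.63,0.05],"yaw":-0.32},{"slide":[0.29,-0.67,0.05],"yaw":-0.38},{"slide":[0.31,-0.70,0.05],"yaw":-0.38},{"slide":[0.328,-0.737,0.05],"yaw":-0.38}]' 255 40
python3 - <<'E'
from h import *
s=dict(np.load('pics/scene.npz'));c=dict(np.load('pics/top.npz'))
ax=np.array([.5866,-.0974])
b=s['frame'][170:300,180:340];cv2.imwrite('pics/tip.png',cv2.resize(b,None,fx=4.5,fy=4.5,interpolation=2)[:,:,::-1])
for a in(-12,-9,-6,-3,0,3):
    t=np.radians(a);d=np.array([np.cos(t),np.sin(t)])
    print(a,'tip scene crop',(proj(s,[*(ax+.105*d),.142])-[180,170])*4.5,'head top',proj(c,[*(ax+.105*d),.265]),'rod top',proj(c,[*(ax+.172*d),.274]))
E
```

```text
clock: 1.77
position: [0.569, -0.1609, 0.2924]
ee_rot: [0.377, 0.926, 0.001, 0.0]
ft_force: [0.6, 1.3, 0.7]
grip_width: -0.007
grasp_force: 0.0
-12 tip scene crop [257.01816382 230.70063073] head top [400.93641882 142.24264843] rod top [406.9951734  109.09918827]
-9 tip scene crop [259.67300591 234.94879724] head top [398.21957375 141.83876121] rod top [402.54199405 108.44694218]
-6 tip scene crop [262.80697134 239.1206603 ] head top [395.48828677 141.57193675] rod top [398.06632192 108.01715626]
-3 tip scene crop [266.41517865 243.20281895] head top [392.74971503 141.44281842] rod top [393.57954024 107.81077529]
0 tip scene crop [270.49103728 247.18193002] head top [390.01102889 141.45170557] rod top [389.09304511 107.8282206 ]
3 tip scene crop [275.02621937 251.04476775] head top [387.27939581 141.59855327] rod top [384.61822362 108.06939033]
```

View pics/tip.png

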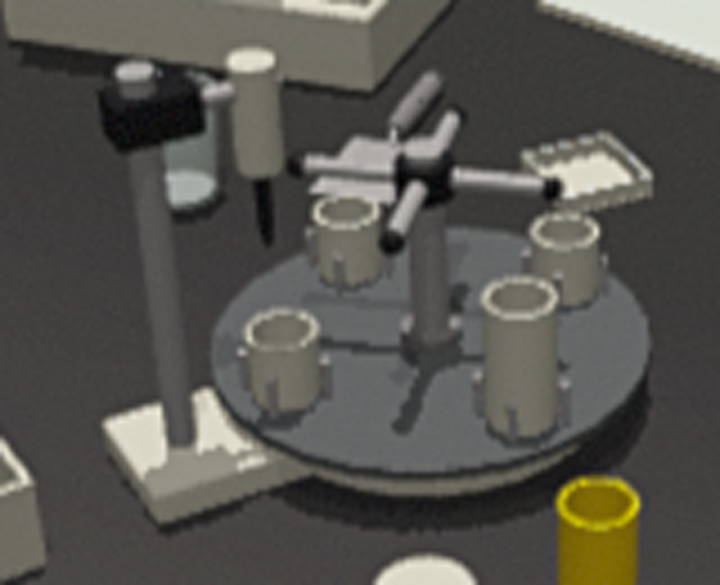

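The tip shows at crop (267,244), which puts it at about −3° around the axis. The required turn is about −94°.

```bash
python3 -m inch '[{"slide":[0,0,-0.03],"yaw":0},{"slide":[0,0,-0.06],"yaw":0},{"slide":[0,0,-0.09],"yaw":0},{"slide":[0,0,-0.115],"yaw":0},{"slide":[0,0,-0.134],"yaw":0},{"slide":[0,0,-0.134],"yaw":0}]'
python3 - <<'E'
import numpy as np
for k in range(0,96,5):
    t=np.radians(225.7-k);u=np.array([np.cos(t),np.sin(t)]);v=np.array([-u[1],u[0]])
    print(k,(np.array([.5866,-.0974])+.058*u+.017*v-[.568,-.16]).round(4),round(-np.radians(k),3))
E
```

```text
clock: 2.27
position: [0.566, -0.1593, 0.154]
ee_rot: [0.378, 0.926, -0.001, -0.003]
ft_force: [-1.0, 0.7, -0.3]
grip_width: -0.001
grasp_force: 0.0
0 [-0.0097  0.0092] -0.0
5 [-0.0143  0.0119] -0.087
10 [-0.0186  0.0149] -0.175
15 [-0.0226  0.0184] -0.262
20 [-0.0263  0.0221] -0.349
25 [-0.0296  0.0262] -0.436
30 [-0.0326  0.0305] -0.524
35 [-0.0352  0.0351] -0.611
40 [-0.0374  0.0399] -0.698
45 [-0.0392  0.0449] -0.785
50 [-0.0405  0.05  ] -0.873
55 [-0.0414  0.0552] -0.96
60 [-0.0418  0.0605] -1.047
65 [-0.0418  0.0657] -1.134
70 [-0.0413  0.071 ] -1.222
75 [-0.0403  0.0762] -1.309
80 [-0.0389  0.0812] -1.396
85 [-0.0371  0.0862] -1.484
90 [-0.0348  0.0909] -1.571
95 [-0.0321  0.0955] -1.658
```

```bash
python3 -m inch '[{"slide":[-0.005,0.004,0.002],"yaw":0},{"slide":[-0.0097,0.0092,0.002],"yaw":0},{"slide":[-0.0143,0.0119,0.002],"yaw":-0.087},{"slide":[-0.0186,0.0149,0.002],"yaw":-0.175},{"slide":[-0.0226,0.0184,0.002],"yaw":-0.262},{"slide":[-0.0263,0.0221,0.002],"yaw":-0.349},{"slide":[-0.0296,0.0262,0.002],"yaw":-0.436},{"slide":[-0.0326,0.0305,0.002],"yaw":-0.524},{"slide":[-0.0352,0.0351,0.002],"yaw":-0.611},{"slide":[-0.0374,0.0399,0.002],"yaw":-0.698},{"slide":[-0.0392,0.0449,0.002],"yaw":-0.785},{"slide":[-0.0405,0.05,0.002],"yaw":-0.873},{"slide":[-0.0414,0.0552,0.002],"yaw":-0.96},{"slide":[-0.0418,0.0605,0.002],"yaw":-1.047},{"slide":[-0.0418,0.0657,0.002],"yaw":-1.134},{"slide":[-0.0413,0.071,0.002],"yaw":-1.222},{"slide":[-0.0403,0.0762,0.002],"yaw":-1.309},{"slide":[-0.0396,0.0787,0.002],"yaw":-1.35},{"slide":[-0.0389,0.0812,0.002],"yaw":-1.396},{"slide":[-0.0389,0.0812,0.002],"yaw":-1.396}]'
python3 - <<'E'
from h import *
c=snap('top','top1.png');s=snap('scene','scene1.png')
o=np.zeros((560,800,3),np.uint8);o[:,:390]=cv2.resize(c['frame'][120:290,320:440],(390,560));o[:,400:]=cv2.resize(s['frame'][165:305,200:330],(400,560));cv2.imwrite('pics/c1.png',o[:,:,::-1])
E
```

```text
clock: 3.93
position: [0.5298, -0.0781, 0.1618]
ee_rot: [0.885, 0.466, 0.001, -0.0]
ft_force: [-0.6, -0.7, 0.9]
grip_width: -0.001
grasp_force: 0.1
```

View pics/c1.png

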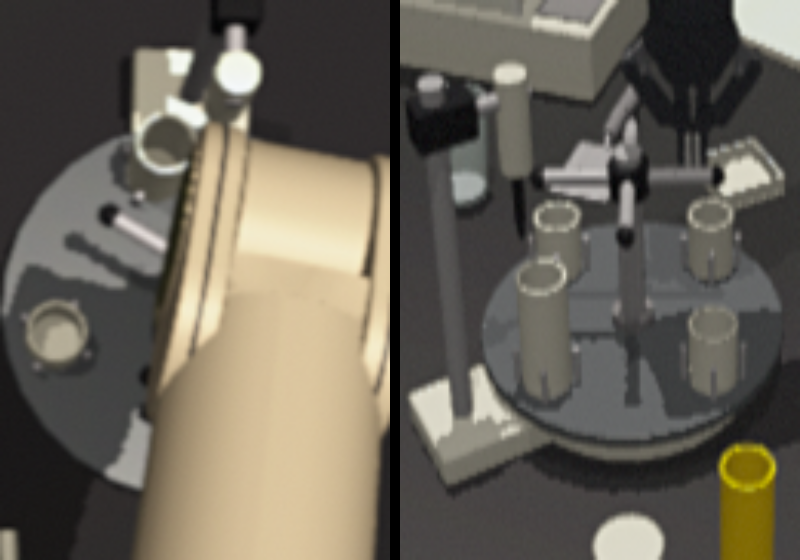

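The disc has turned, and the cup rim is at crop (168,143) with a ball end at (108,214) in the top view. In the scene view the tall cup is still short of the tip.

```bash
python3 - <<'E'
from h import *
c=dict(np.load('pics/top.npz'));s=dict(np.load('pics/scene.npz'));ax=np.array([.5866,-.0974])
for k,q,z in((c,(108,214),.16),(c,(168,143),.127)):
    p=ray(k,320+q[0]/3.25,120+q[1]/3.294,z)[:2]-ax;print(np.hypot(*p),np.degrees(np.arctan2(p[1],p[0])))
p=ray(s,200+(542-400)/400*130,165+275/4,.127)[:2]-ax;print(np.hypot(*p),np.degrees(np.arctan2(p[1],p[0])))
E
```

```text
0.0811182606745945 57.66305720331999
0.10339274195741684 11.926717580498687
0.10578294936268937 14.663991790157949
```

```bash
python3 -m inch '[{"slide":[0.0009,0.0025,0],"yaw":-0.044},{"slide":[0.0018,0.005,0],"yaw":-0.088},{"slide":[0.003,0.0074,0],"yaw":-0.131},{"slide":[0.0041,0.0097,0],"yaw":-0.175},{"slide":[0.0051,0.0113,0],"yaw":-0.206},{"slide":[0.006,0.0129,0],"yaw":-0.236},{"slide":[0.006,0.0129,0],"yaw":-0.236},{"slide":[0.006,0.0129,0],"yaw":-0.236}]'
python3 - <<'E'
from h import *
c=snap('top','top2.png');s=snap('scene','scene2.png')
o=np.zeros((560,800,3),np.uint8);o[:,:390]=cv2.resize(c['frame'][120:290,320:440],(390,560));o[:,400:]=cv2.resize(s['frame'][165:305,200:330],(400,560));cv2.imwrite('pics/c2.png',o[:,:,::-1])
E
```

```text
clock: 4.7
position: [0.5357, -0.066, 0.1608]
ee_rot: [0.933, 0.36, 0.0, 0.0]
ft_force: [-0.4, 0.3, 0.4]
grip_width: 0.001
grasp_force: 0.2
```

View pics/c2.png

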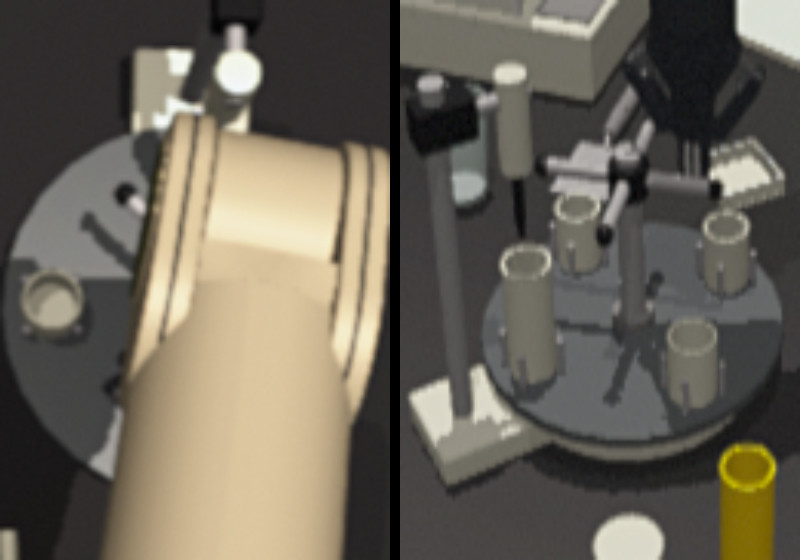

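```bash
python3 - <<'E'
from h import *
c=dict(np.load('pics/top.npz'));s=dict(np.load('pics/scene.npz'));ax=np.array([.5866,-.0974])
p=ray(c,320+126/3.25,120+194/3.294,.16)[:2]-ax;print('ball',np.hypot(*p),np.degrees(np.arctan2(p[1],p[0]))-45)
def pr(a,r,z):
    t=np.radians(a);q=proj(s,[*(ax+r*np.array([np.cos(t),np.sin(t)])),z]);return ((q-[200,165])*[400/130,4]+[400,0]).round(1)
for a in(-6,-3,0,3):print(a,'cup',pr(a,.105,.127),'tip',pr(a,.105,.142),'ball',pr(a+45,.08,.16))
E
```

```text
ball 0.07960493012289475 -0.5760469492013627
-6 cup [519.5 251.6] tip [518.2 232.6] ball [594.1 230. ]
-3 cup [522.  255.2] tip [520.6 236.2] ball [598.8 230.8]
0 cup [524.8 258.8] tip [523.4 239.7] ball [603.5 231.5]
3 cup [527.9 262.3] tip [526.5 243.2] ball [608.3 232. ]
```

```bash
python3 -m inch '[{"slide":[0.0009,0.0014,0],"yaw":-0.028},{"slide":[0.0018,0.0029,0],"yaw":-0.056},{"slide":[0.0018,0.0029,0],"yaw":-0.056},{"slide":[0.0018,0.0029,0],"yaw":-0.056},{"slide":[-0.006,-0.004,0],"yaw":-0.056},{"slide":[-0.015,-0.012,0],"yaw":-0.056},{"slide":[-0.02,-0.015,0.03],"yaw":-0.056},{"slide":[-0.02,-0.015,0.07],"yaw":-0.056},{"slide":[-0.02,-0.015,0.11],"yaw":-0.056},{"slide":[-0.03,0.015,0.11],"yaw":-0.056},{"slide":[-0.05,0.045,0.11],"yaw":-0.056},{"slide":[-0.07,0.075,0.11],"yaw":-0.056},{"slide":[-0.09,0.11,0.11],"yaw":-0.056},{"slide":[-0.09,0.15,0.11],"yaw":-0.056},{"slide":[-0.09,0.19,0.11],"yaw":-0.056},{"slide":[-0.1,0.23,0.11],"yaw":-0.056},{"slide":[-0.1,0.23,0.11],"yaw":-0.056}]'
python3 - <<'E'
from h import *
c=snap('top','top3.png');s=snap('scene','scene3.png')
o=np.zeros((560,800,3),np.uint8);o[:,:390]=cv2.resize(c['frame'][120:290,320:440],(390,560));o[:,400:]=cv2.resize(s['frame'][165:305,200:330],(400,560));cv2.imwrite('pics/c3.png',o[:,:,::-1])
E
```

```text
clock: 6.22
position: [0.4327, 0.1706, 0.2698]
ee_rot: [0.941, 0.337, -0.0, -0.0]
ft_force: [-0.5, 1.9, -0.5]
grip_width: -0.0
grasp_force: 0.0
```

View pics/c3.png

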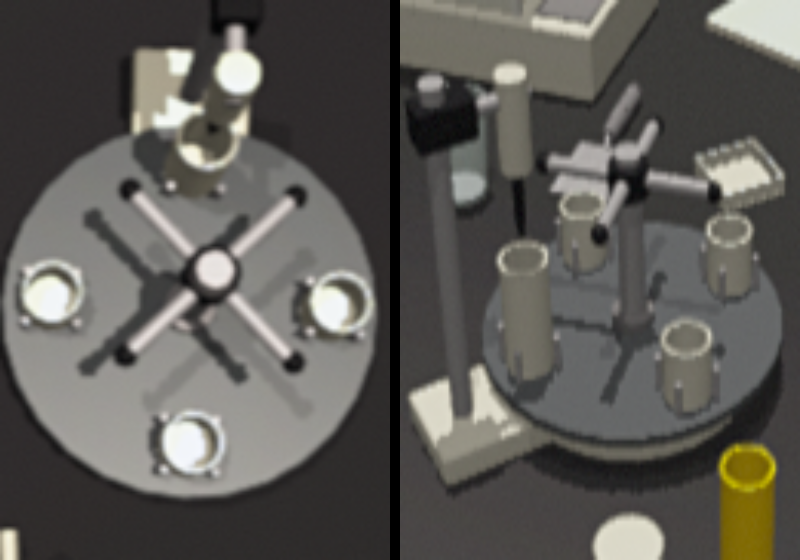

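The balls are at (130,189), (296,197), (126,355), (293,362), and the cup rim is at scene crop (524,258) with the tip just above it.

```bash
python3 - <<'E'
from h import *
c=dict(np.load('pics/top.npz'));s=dict(np.load('pics/scene.npz'))
B=np.array([ray(c,320+u/3.25,120+v/3.294,.16)[:2] for u,v in((130,189),(296,197),(126,355),(293,362))]);ax=B.mean(0);print(ax)
d=B-ax;print((np.degrees(np.arctan2(d[:,1],d[:,0]))-[45,-45,135,-135]))
def a(k,q,z):
    p=ray(k,*q,z)[:2]-ax;return np.hypot(*p),np.degrees(np.arctan2(p[1],p[0]))
T=lambda u,v:(320+u/3.25,120+v/3.294)
for q,z,o in(((52,294),.087,90),((341,303),.087,-90),((192,442),.087,180)):
    r=a(c,T(*q),z);print(r,(r[1]-o+180)%360-180)
S=lambda u,v:(200+(u-400)/400*130,165+v/4)
print('tall top',a(c,T(206,142),.127),'scene',a(s,S(524,258),.127))
print('tip scene',a(s,S(520.5,236.5),.142),'top',a(c,T(212,130),.142))
print('head',a(c,T(238,73),.265),'knob',a(c,T(236,8),.274))
# rod in top: dark knob centroid
g=cv2.cvtColor(c['frame'],cv2.COLOR_RGB2HSV);w=((g[...,2]>190)).astype(np.uint8);w[:130]=0;w[157:]=0;w[:,:385]=0;w[:,403:]=0
n,l,st,ce=cv2.connectedComponentsWithStats(w);print(st[1:].tolist(),ce[1:].tolist())
E
```

```text
[ 0.58607996 -0.0972665 ]
[-4.05152115 -4.26750354 -3.7828331  -4.07546038]
(np.float64(0.10539274475342732), np.float64(87.71825642272564)) -2.2817435772743693
(np.float64(0.1045181044953354), np.float64(-94.53533292571201)) -4.535332925711998
(np.float64(0.10550529601880543), np.float64(175.47433849400414)) -4.525661505995856
tall top (np.float64(0.10177940740615243), np.float64(-3.2257715010476917)) scene (np.float64(0.10561182735902226), np.float64(-0.7777187420796278))
tip scene (np.float64(0.10579434753646474), np.float64(-2.8797990953193726)) top (np.float64(0.10593084507047588), np.float64(-4.350888570254419))
head (np.float64(0.1040554767968909), np.float64(-3.5927431341249623)) knob (np.float64(0.14183746021889582), np.float64(-2.3063054056964343))
[[387, 130, 13, 18, 148], [393, 154, 3, 3, 6]] [[392.8918918918919, 140.61486486486487], [394.3333333333333, 155.33333333333334]]
```

The star stands at −4° against a tip at about −3.5°, roughly 1 mm off, so the cup is centred. Next is the key.

```bash
python3 -m inch '[{"slide":[-0.002,0.03,0],"yaw":0},{"slide":[-0.005,0.065,0],"yaw":0},{"slide":[-0.008,0.1,0],"yaw":0},{"slide":[-0.01,0.13,0],"yaw":0},{"slide":[-0.0107,0.152,0],"yaw":0},{"slide":[-0.0107,0.152,-0.035],"yaw":0},{"slide":[-0.0107,0.152,-0.07],"yaw":0},{"slide":[-0.0107,0.152,-0.105],"yaw":0},{"slide":[-0.0107,0.152,-0.14],"yaw":0},{"slide":[-0.0107,0.152,-0.165],"yaw":0},{"slide":[-0.0107,0.152,-0.18],"yaw":0},{"slide":[-0.0107,0.152,-0.185],"yaw":0},{"slide":[-0.0107,0.152,-0.185],"yaw":0},{"slide":[-0.0107,0.152,-0.185],"yaw":0}]'
python3 - <<'E'
from h import *
s=snap('scene','scene4.png');cv2.imwrite('pics/c4.png',cv2.resize(s['frame'][200:350,330:510],None,fx=4,fy=4)[:,:,::-1])
E
```

```text
clock: 7.48
position: [0.4257, 0.3154, 0.0864]
ee_rot: [0.943, 0.332, 0.001, -0.0]
ft_force: [0.3, 0.9, 0.3]
grip_width: 0.0
grasp_force: 0.0
```

View pics/c4.png

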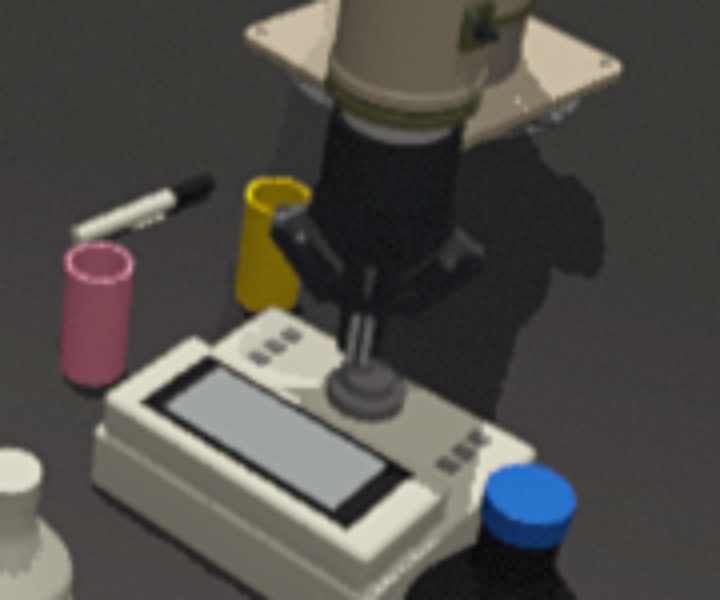

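The closed fingers hover above the key (crop ≈(362,375)), about 8 mm off towards the robot's right. I'll correct that and press.

```bash
python3 -m inch '[{"slide":[-0.003,0.006,0],"yaw":0},{"slide":[-0.003,0.0065,-0.004],"yaw":0},{"slide":[-0.003,0.0065,-0.008],"yaw":0},{"slide":[-0.003,0.0065,-0.011],"yaw":0},{"slide":[-0.003,0.0065,-0.014],"yaw":0},{"slide":[-0.003,0.0065,-0.017],"yaw":0},{"slide":[-0.003,0.0065,-0.019],"yaw":0},{"slide":[-0.003,0.0065,-0.019],"yaw":0},{"slide":[-0.003,0.0065,-0.019],"yaw":0}]'
```

```text
clock: 8.28
position: [0.4222, 0.3236, 0.071]
ee_rot: [0.943, 0.333, 0.0, -0.002]
ft_force: [-21.7, -12.7, 63.3]
grip_width: -0.002
grasp_force: 31.3
```

```bash
python3 - <<'E'
from h import *
s=snap('scene','scene5.png')
E
for i in 1 2 3 4; do python3 -m inch '[{"slide":[0,0,0.002],"yaw":0},{"slide":[0,0,0.002],"yaw":0},{"slide":[0,0,0.002],"yaw":0},{"slide":[0,0,0.002],"yaw":0}]' | egrep 'pos|ft'; done
```

```text
position: [0.4221, 0.3235, 0.0715]
ft_force: [-14.8, -6.9, 41.4]
position: [0.4219, 0.3234, 0.0719]
ft_force: [-6.8, -1.5, 21.1]
position: [0.4218, 0.3233, 0.0726]
ft_force: [-0.7, 3.7, 4.0]
position: [0.4219, 0.3226, 0.0743]
ft_force: [0.6, 3.2, 3.4]
```

The profile is a hard stop at z≈0.072, then a 3–4 N spring above it, so the key was bottomed. I'll continue the release.

```bash
for i in 1 2 3; do python3 -m inch '[{"slide":[0,0,0.002],"yaw":0},{"slide":[0,0,0.002],"yaw":0},{"slide":[0,0,0.002],"yaw":0}]' | egrep 'pos|ft'; done
python3 -m inch '[{"slide":[0,0,0.02],"yaw":0},{"slide":[0,0,0.05],"yaw":0},{"slide":[0,0,0.09],"yaw":0},{"slide":[0,0,0.13],"yaw":0},{"slide":[-0.03,0.02,0.15],"yaw":0},{"slide":[-0.06,0.05,0.15],"yaw":0},{"slide":[-0.08,0.08,0.15],"yaw":0},{"slide":[-0.08,0.08,0.15],"yaw":0},{"slide":[-0.08,0.08,0.15],"yaw":0},{"slide":[-0.08,0.08,0.15],"yaw":0}]'
python3 - <<'E'
from h import *
a=np.load('pics/scene.npz')['frame'];s=snap('scene','scene6.png');c=snap('top','top6.png')
o=np.zeros((600,800,3),np.uint8);o[:300,:400]=cv2.resize(a[260:335,370:470],(400,300));o[300:,:400]=cv2.resize(s['frame'][260:335,370:470],(400,300));o[:300,400:]=cv2.resize(s['frame'][165:300,180:360],(400,300));o[300:,400:]=cv2.resize(c['frame'][100:340,120:440],(400,300))
cv2.imwrite('pics/c6.png',o[:,:,::-1])
E
```

```text
position: [0.4218, 0.3222, 0.0763]
ft_force: [0.1, 0.7, 2.1]
position: [0.4217, 0.322, 0.0781]
ft_force: [-0.3, 0.3, 1.1]
position: [0.4217, 0.3224, 0.0803]
ft_force: [0.1, 0.3, 0.4]
clock: 11.25
position: [0.342, 0.4021, 0.23]
ee_rot: [0.943, 0.333, -0.0, 0.0]
ft_force: [0.9, 0.0, -0.8]
grip_width: 0.004
grasp_force: 0.0
```

View pics/c6.png

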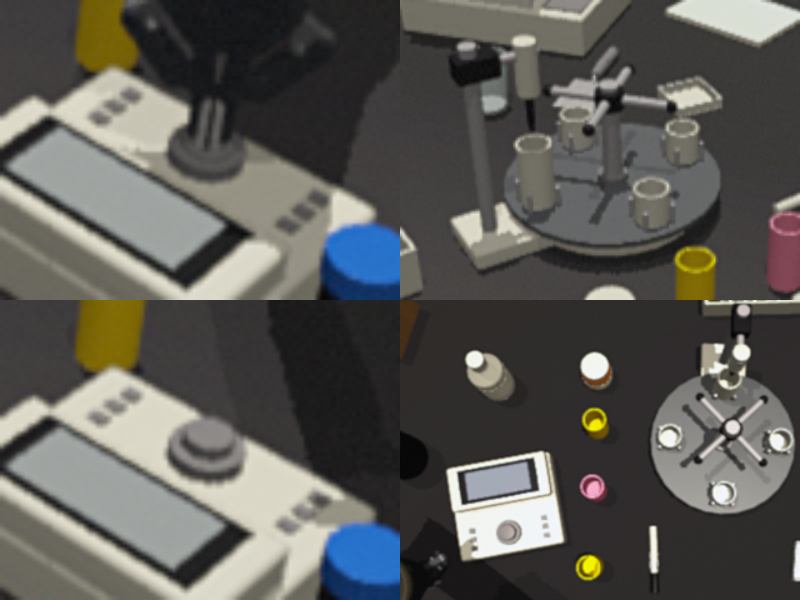

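The spring force fell steadily over 6 mm of travel, so the key went fully down and came back up. The cup is under the tip and the bystanders have not moved.

```bash
python3 -c "from workcell import *; print(hand_in())"
```

```text
the job is handed in; nothing more can be done
None
```

I turned the turntable until the tall cup stood under the dosing tip (about 1 mm off by the top camera; the coarser scene camera suggested up to 4 mm), let go, then pressed the start key fully down and released it, peaking at about 65 N at the wrist, and handed the job in; the hand-in gave no verdict.

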